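Dock a converter unit on the test bench and start its test

ROBOT

A 6-joint arm with a two-finger parallel gripper is mounted at the origin on the work surface. World frame = base frame: x ahead of the robot, y to its left, z up, the work surface at z = 0. Lengths are in mm, angles in rad, forces in N, time in s.
With the tool pointing down it reaches from about 300 to 775 mm from the base axis. Payload 14.6 kg.
Tool frame: the origin (TCP) lies midway between the tips of the shut fingers; the grasp point (between the pads) lies 19 mm behind it (manip.tcp_to_grasp is the distance from the TCP to the grasp point, in mm); z points along the fingers, x is the direction in which the jaws open and shut, and the axes are right-handed (so a half turn about z gives the same grasp; the last joint's range is limited). The gripper opens to 94 mm and grips with 3 to 60 N. Pads are 16 mm wide; open, the fingers measure 119 mm over their backs; the gripper's body (75 mm by 177 mm) begins 78 mm behind the grasp point.
Start: joints at [-1.262, 0.3, 1.521, -0, 1.321, -0.067], TCP at [201.852, -511.61, 205.446] pointing down, gripper open.
Joint ranges: [-3.03, 3.03], [-0.79, 2.21], [0.23, 2.52], [-1.04, 4.18], [0, 3.07], [-2.55, 2.55]. Speed limits (rad/s): [2.22, 2.22, 2.57, 3.14, 3.14, 3.14].

INTERFACE

Orientations are given as [roll, pitch, yaw] about the fixed x, y, z axes, in that order (R = Rz(yaw) Ry(pitch) Rx(roll)).
In Python, from cell import manip gives the robot as it stands.
- The arm moves only by the tool arm_command, never from a script. Its argument "steps" is a list of rows, each a list of 3 entries, a list of its own where there are three numbers: the opening, from 0 (shut) to 1 (fully open), then the shift along the tool's x, y, z in cm, then the turn about the tool's z in rad. A call has 1 to 5 rows; each row shifts and turns the commanded pose from where the row before left it, along the tool's axes as they then stand; what a row does not reach is not made up. A row lasts 1/12 s, in which the tool goes at most 41.7 mm and 7.16 degrees, less where a joint would pass 70% of its speed; a pose out of reach is approached as far as the arm can. A call with a gripper value outside its range is refused whole. The fingers move at their own pace and stop on an object; "force" is the grip in N (left out, the last holds). Time passes only in rows, so rows that do not move let the fingers close. It gives the time, the measured TCP pose, the force and the opening at its end, in the units of the state.
- manip.read_state(): the state, without advancing time (a new reading comes with each control period).
- manip.camera(name): name is "side" or "top"; returns (picture, depth): 420x560x3 uint8, red, green, blue; 420x560 float32, mm along the optical axis (not along the pixel's ray), 0 where there is no reading.
- manip.calibration(name): a dict with "fx", "fy", "cx", "cy" (pixels), "R" (3x3) and "t" (3): a world point X has camera coordinates R X + t. Camera axes: x right, y down, z forward; pixel columns grow to the right and rows downward; lengths in mm; the calibration is good to about 2 mm. A picture is of the moment at which its call begins. calibration takes no time and is no camera call.
- manip.sign_off(): hands the job in, once; it reports no verdict.
The state is a dict: "clock": time; "joints": joint angles; "qd": joint speeds; "effort": joint torques, N m; "eef_pos": TCP position; "eef_rot": TCP orientation; "wrist_force": force on the tool from outside, world axes, zero at the start; "moment": the same for the moment, N m; "finger_gap": finger opening in mm.
Only numpy, scipy, OpenCV 4.12 (cv2) and the standard library are available. Lean on these libraries where they do the work, as an engineer would, in place of code of your own. Each camera call takes 0.05 s, during which the arm holds its last target.

TASK

Push the open aluminium converter unit along the deck of the test dock, in between the two white guide rails, until its front is fully home against the contact block; then press the dock's start button right down. Push only on the outside of the aluminium case: never lift or tip the unit, keep off its exposed circuit board, do not press start before the unit is home, and leave the other things on the bench where they are.

Things in the scene. Friction and masses are not known exactly. Their poses are not given: they have to be found in the camera images.
- dock: Fixed test dock: dark steel deck plate 340 long (its x) x 240 wide (its y) x 10 mm thick. Origin: centre of the deck's underside, on the bench; +x is the way units are pushed, +y left of that, z up. Deck from x = -170 to 30 mm is open landing space. A grey console box 70 x 46 x 28 mm high stands on the deck left of the left rail, centred at x = 85, y = 94 mm, start button on top.
- mouth (a point): On the deck's top face, dock's centre line, x = 30 mm: middle of the gap's near end. The two fixed white guide rails (slippery plastic), 20 mm wide and 24 mm high, run from here to dock x = 120 mm, inner faces at y = +47 and -47 mm (gap 94 mm). Their near ends are rounded, radius 10 mm in plan: inner faces are straight from x = 40 mm on.
- block (a point): On the deck's top face, dock's centre line, x = 125 mm: foot of the near face of the grey contact block (fixed, 110 mm wide, 42 mm high above the deck) that closes the far end.
- unit: Loose open-topped aluminium case 120 long (its x) x 90 wide (its y) x 28 mm high, walls 5 mm, outside flat, about 0.6 kg (varies). Origin: centre of the underside; +x out of the front face (black connector), which goes to the block. Starts on the landing space facing the gap, up to 22 mm off the centre line, 0.35 rad askew. Slides with friction and stays where left.
- unit_board: The circuit board fixed in the unit's case (same origin and axes as the unit): green, with its face 20 mm above the unit's underside, 8 mm below the case rim, and four silver can capacitors, diameter 23 mm, whose tops are 35 mm above the underside. Not to be touched by the robot.
- home (a point): Where the unit's origin lies when home: on the deck's top face (10 mm above the bench), dock's centre line, x = 65 mm, axes parallel to the dock's. The unit's rear face is then at dock x = 5 mm, 25 mm out of the rails' near ends.
- start (a joint): Start button, how far it is pressed, m: 0 up, 0.006 fully down. Sprung back; about 5 N presses it fully.
- start_top (a point): Centre of the top face of the start button (round steel cap, diameter 26 mm, in a black housing on the console). It is pressed straight down.
- screwdriver: Screwdriver with a yellow handle lying on the bench beside the dock, 170 mm long, origin near its middle. Bystander.
- probe_clip: Red test-probe clip lying on the bench beside the dock, about 146 mm long, 15 mm high, origin near its middle. Bystander.
- solder_reel: Metal solder reel standing on the bench just behind the deck's landing end, off the centre line, diameter 54, 40 mm high, origin under its centre. Bystander.
- screw_jar: Small jar with black cap standing on the bench beyond the contact block, diameter 44, 45 mm high, origin under its centre. Bystander.
There are look-alikes about, which are no part of the job. Of the things like the unit, leave any that is purple; of the rest the smaller one is meant.

How it is judged:
By the outcome, as a careful person would: the job done as asked, in the order asked, and still so for the second after the job is handed in, with the robot touching nothing.
It also fails if it takes over 64 s, if anything falls off the work surface, if the arm or the gripper's body presses on something with over 40 N, if the wrist force passes 120 N, or if a joint passes its speed limit or range.

## Working session

There is one attempt and no reset: what is moved stays moved. The work goes in short steps, Python scripts to look and compute and a tool call to move; the robot and the scene stay as the last step left them, time stands still between calls to the robot, and variables do not carry over. Pictures are saved under pics/ and viewed, and the job is handed in when it is done.

Besides the shell and the picture viewer there is one more tool, called after "Call:" by a JSON object that holds its "api" and its "payload". arm_command: Moves the arm, as the interface text tells. Its arguments: {"type":"object","properties":{"steps":{"type":"array","items":{"type":"array"}},"force":{"type":"number"}},"required":["steps"]}

```bash
ls; mkdir -p pics
python3 - <<'E'
from cell import manip
import cv2, numpy as np
for n in ("top","side"):
    p,d=manip.camera(n); cv2.imwrite(f"pics/{n}0.png",p[:,:,::-1]); np.savez(f"pics/{n}0.npz",p=p,d=d)
    c=manip.calibration(n); print(n,{k:np.round(v,3).tolist() for k,v in c.items()})
print(manip.read_state())
E
```

```text
pics
top {'fx': 434.313, 'fy': 434.313, 'cx': 274.698, 'cy': 207.384, 'R': [[-0.027, -0.999, -0.025], [-0.997, 0.029, -0.067], [0.068, 0.023, -0.997]], 't': [-5.847, 592.649, 1050.792]}
side {'fx': 487.711, 'fy': 487.711, 'cx': 285.637, 'cy': 207.902, 'R': [[-0.719, -0.695, -0.025], [-0.329, 0.372, -0.868], [0.613, -0.616, -0.496]], 't': [402.361, 272.301, 968.069]}
{'clock': 0.1, 'joints': array([-1.26160543e+00,  3.00402249e-01,  1.52147609e+00,  2.13791837e-05,
        1.32069418e+00, -6.66314479e-02]), 'qd': array([-0.00137014, -0.00070571, -0.00170221,  0.00061333, -0.00159493,
        0.00019558]), 'effort': array([-4.23503543e-04, -5.32647657e+01, -3.53279614e+01,  7.09435064e-02,
        2.35414499e-02, -3.19355559e-05]), 'eef_pos': array([ 201.79123194, -511.41254615,  204.96850811]), 'eef_rot': array([-3.14150675e+00,  9.76311286e-04, -1.19497924e+00]), 'wrist_force': array([-0.36958804, -0.62109677,  0.65834753]), 'moment': array([0.01826854, 0.02224956, 0.0134661 ]), 'finger_gap': 94.4652259779229}
```

View pics/top0.png

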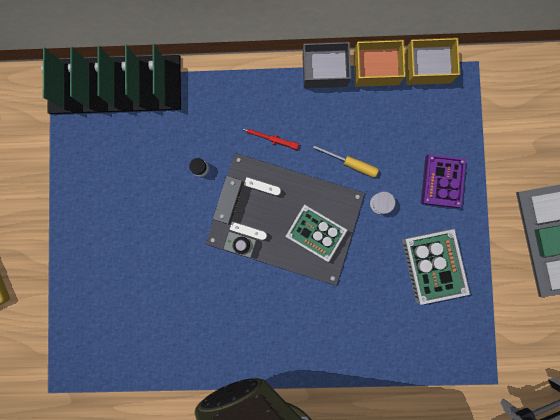

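View pics/side0.png

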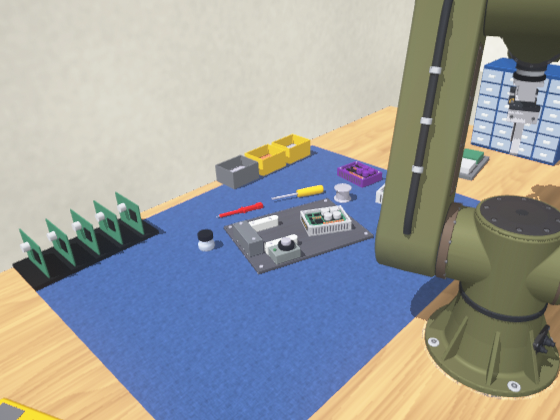

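The unit is on the deck at about (316,233) in the top view. The larger look-alike is at (437,266), the purple one at (445,181). The button is at (240,244) and the contact block at (228,198). Next I'll measure these.

```bash
cat > h.py <<'E'
import numpy as np, cv2
from cell import manip
def pts(n,d):
    c=manip.calibration(n); R=np.array(c["R"]);t=np.array(c["t"])
    v,u=np.mgrid[0:d.shape[0],0:d.shape[1]]
    X=np.stack([(u-c["cx"])/c["fx"]*d,(v-c["cy"])/c["fy"]*d,d],-1)
    return (X-t)@R
def proj(n,P):
    c=manip.calibration(n); R=np.array(c["R"]);t=np.array(c["t"])
    X=np.atleast_2d(P)@R.T+t
    return np.stack([c["fx"]*X[:,0]/X[:,2]+c["cx"],c["fy"]*X[:,1]/X[:,2]+c["cy"]],1)
E
python3 - <<'E'
from h import *
z=np.load("pics/top0.npz");p,d=z["p"],z["d"];P=pts("top",d)
# deck mask
roi=np.zeros(d.shape,bool);roi[145:295,195:375]=1
g=p.astype(int)
bl=g[...,2]-g[...,0]
# bench
print("bench z",np.median(P[...,2][320:350,120:180]))
m=roi&(bl<25)&(P[...,2]>5)&(P[...,2]<60)
n,l,s,_=cv2.connectedComponentsWithStats(m.astype(np.uint8))
i=1+np.argmax(s[1:,4]);m=l==i
def rect(m,z=None):
    q=P[m][:,:2].astype(np.float32)
    r=cv2.minAreaRect(q);return r,cv2.boxPoints(r)
print("deck",rect(m))
print("deck z",np.median(P[m][:,2]))
for (u,v) in [(240,244),(265,186),(249,231),(228,198),(316,215),(383,203),(330,229),(325,180)]: print((u,v),P[v,u].round(1),p[v,u])
for s_,(a,b,c,e) in {"u":(200,265,280,352)}.items():
    mm=np.zeros(d.shape,bool);mm[a:b,c:e]=1
    mm&=(P[...,2]>20)
    print("unit",mm.sum(),rect(mm),np.percentile(P[mm][:,2],[5,50,95]))
im=cv2.resize(p[140:300,190:400,::-1],None,fx=3.8,fy=3.7,interpolation=cv2.INTER_CUBIC);cv2.imwrite("pics/z0.png",im)
hh=(np.clip(P[...,2],0,70)*3.6).astype(np.uint8)[140:300,190:400]
cv2.imwrite("pics/zh0.png",cv2.resize(cv2.applyColorMap(hh,cv2.COLORMAP_JET),None,fx=3.8,fy=3.7,interpolation=cv2.INTER_NEAREST))
E
```

```text
bench z 1.6452088259785027
deck (((565.6513061523438, -46.04376220703125), (339.94830322265625, 239.7711944580078), 70.93058776855469), array([[ 396.81177, -167.5221 ],
       [ 623.4252 , -245.85855],
       [ 734.49084,   75.43457],
       [ 507.87744,  153.77103]], dtype=float32))
deck z 12.153974707769256
(240, 244) [505.3  60.5  64.8] [170 168 181]
(265, 186) [ 6.44e+02 -6.00e-01  3.63e+01] [228 228 227]
(249, 231) [535.7  41.2  33.8] [228 228 227]
(228, 198) [615.7  88.   54.2] [112 113 120]
(316, 215) [ 570.2 -122.8   28.5] [ 69 123  98]
(383, 203) [ 593.8 -283.4   41.1] [164 162 172]
(330, 229) [ 534.9 -153.7   46.5] [204 204 208]
(325, 180) [ 6.588e+02 -1.503e+02  6.000e-01] [ 70  89 130]
unit 1868 (((526.6409912109375, -119.82816314697266), (120.4873275756836, 90.37940216064453), 57.48407745361328), array([[ 456.1521  , -146.33716 ],
       [ 532.36383 , -194.91916 ],
       [ 597.1299  ,  -93.31917 ],
       [ 520.91815 ,  -44.737167]], dtype=float32)) [28.25666516 34.06580052 47.19481722]
```

View pics/z0.png

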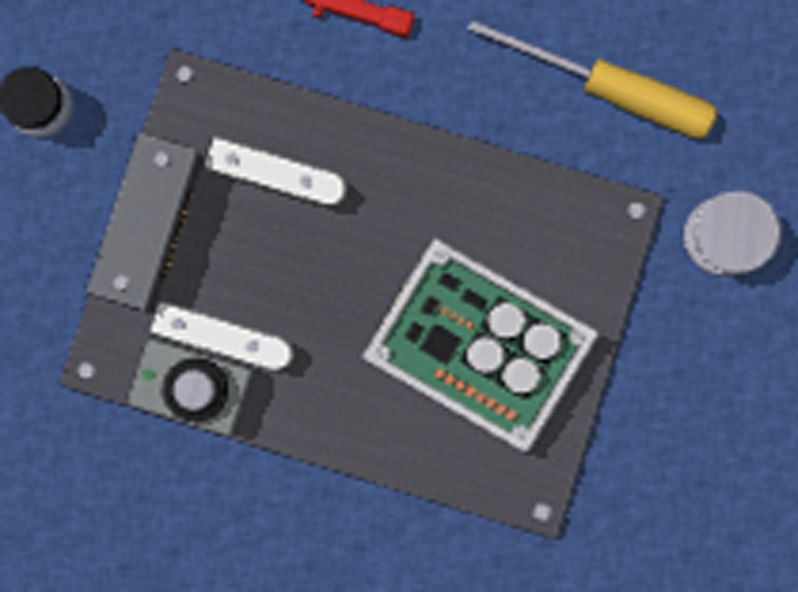

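View pics/zh0.png

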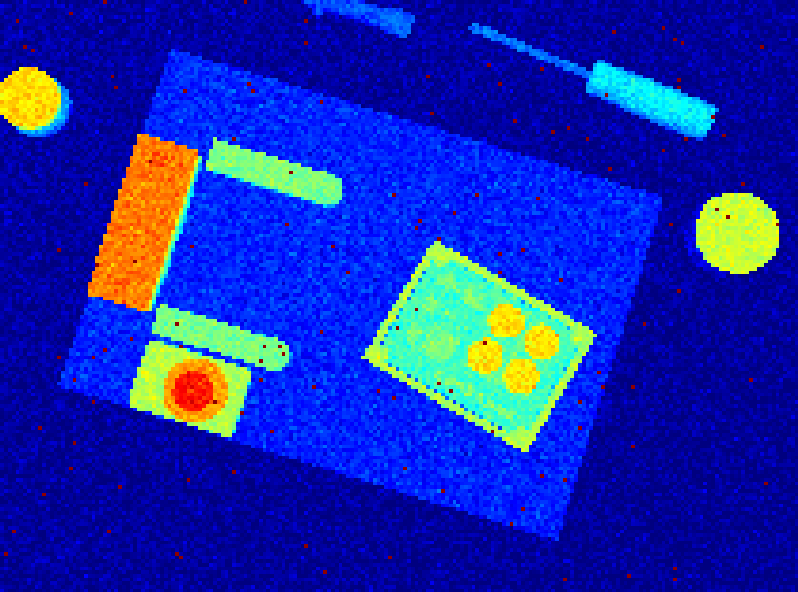

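Call:
{"api": "arm_command", "payload": {"steps": [[0, [0, 0, 0], -0.12], [0, [0, 0, 0], -0.12], [0, [0, 0, 0], -0.12], [0, [0, 0, 0], -0.12], [0, [0, 0, 0], -0.12]]}}

```text
clock: 0.52
eef_pos: [201.8, -511.5, 205.1]
eef_rot: [-3.141, 0.001, -0.589]
wrist_force: [-0.0, -0.0, 0.1]
finger_gap: 63.8
```

Call:
{"api": "arm_command", "payload": {"steps": [[0, [0, 0, 0], -0.12], [0, [0, 0, 0], -0.12], [0, [0, 0, 0], -0.02], [0, [0, -3.5, 0], 0], [0, [0, -3.5, 0], 0]]}}

```text
clock: 0.93
eef_pos: [224.5, -445.0, 204.5]
eef_rot: [-3.141, 0.001, -0.34]
wrist_force: [1.2, 0.3, 0.6]
finger_gap: 30.9
```

```bash
cat >> h.py <<'E'
O=np.array([565.65,-46.04]);A=np.deg2rad(70.93)
ex=np.array([np.cos(A),np.sin(A)]);ey=np.array([-ex[1],ex[0]])
def dock(P): P=np.asarray(P);q=P[...,:2]-O; return np.stack([q@ex,q@ey],-1)
def world(x,y): return O+x*ex+y*ey
def tell(target=None):
    s=manip.read_state();p=s["eef_pos"];yaw=s["eef_rot"][2]
    print("t",round(s["clock"],2),"dock",dock(p).round(1),"z",p[2].round(1),"rot",s["eef_rot"].round(3),"F",s["wrist_force"].round(1),"Fdock",(s["wrist_force"][:2]@ex).round(1),(s["wrist_force"][:2]@ey).round(1),"gap",round(s["finger_gap"],1))
    if target is not None:
        w=np.r_[world(*target[:2]),target[2]]-p
        x=np.array([np.cos(yaw),np.sin(yaw),0]);y=np.array([np.sin(yaw),-np.cos(yaw),0])
        print("shift cm",np.round([w@x/10,w@y/10,-w[2]/10],2),"turn",round(-((A-np.pi/2)-yaw),3))
E
python3 -c "
from h import *
tell((-95,95,205))"
```

```text
t 0.93 dock [-488.5  192.1] z 204.5 rot [-3.141e+00  1.000e-03 -3.400e-01] F [1.2 0.3 0.6] Fdock 0.6 -1.1 gap 30.9
shift cm [  9.42 -39.42  -0.05] turn -0.007
```

Call:
{"api": "arm_command", "payload": {"steps": [[0, [0.8, -3.5, 0], -0.007], [0, [0.8, -3.5, 0], 0], [0, [0.8, -3.5, 0], 0], [0, [0.8, -3.5, 0], 0], [0, [0.8, -3.5, 0], 0]]}}

```text
clock: 1.35
eef_pos: [319.8, -291.2, 205.4]
eef_rot: [3.142, -0.0, -0.332]
wrist_force: [0.6, -1.5, 0.1]
finger_gap: 0.8
```

Call:
{"api": "arm_command", "payload": {"steps": [[0, [0.8, -3.5, 0], 0], [0, [0.8, -3.5, 0], 0], [0, [0.8, -3.5, 0], 0], [0, [0.8, -3.5, 0], 0], [0, [0.8, -3.5, 0], 0]]}}

```text
clock: 1.77
eef_pos: [414.1, -138.3, 205.5]
eef_rot: [3.142, -0.0, -0.332]
wrist_force: [0.6, -0.5, -0.3]
finger_gap: 0.6
```

Call:
{"api": "arm_command", "payload": {"steps": [[0, [0.5, -1.8, 0], 0], [0, [0, 0, 3], 0], [0, [0, 0, 3], 0], [0, [0, 0, 3], 0], [0, [0, 0, 0], 0]]}}

```text
clock: 2.18
eef_pos: [421.7, -123.5, 111.0]
eef_rot: [-3.141, 0.008, -0.331]
wrist_force: [-0.7, 0.8, -0.6]
finger_gap: 0.5
```

```bash
python3 -c "
from h import *
p,d=manip.camera('top');cv2.imwrite('pics/t1.png',cv2.resize(p[120:320,180:420,::-1],None,fx=3,fy=3))
tell((-95,91,18))"
```

```text
t 2.23 dock [-120.4  109.4] z 113.9 rot [-3.141  0.005 -0.33 ] F [1.5 0.4 0.6] Fdock 0.8 -1.3 gap 0.5
shift cm [ 1.85 -2.54  9.59] turn 0.002
```

View pics/t1.png

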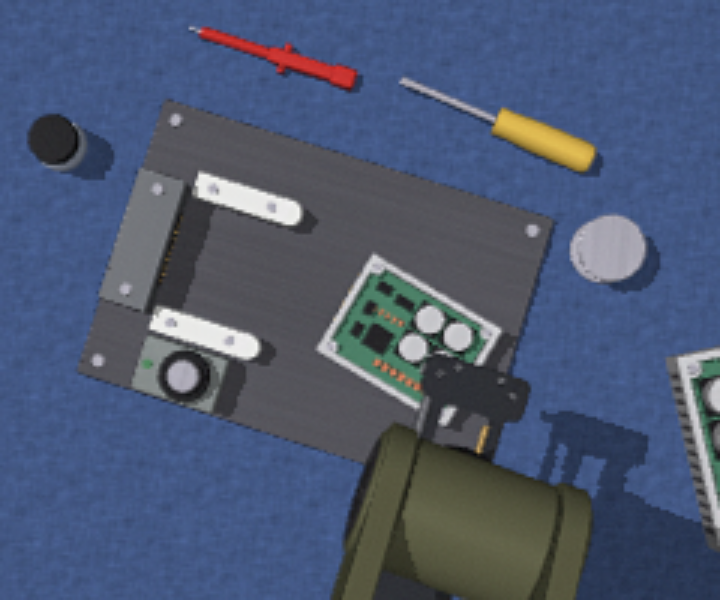

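The gripper is above the dock at lower centre, near (450,400). The unit, around (410,335), has not moved. I'll descend beside its left rear.

Call:
{"api": "arm_command", "payload": {"steps": [[0, [0.7, -1.3, 0], 0], [0, [0.7, -1.3, 1.5], 0], [0, [0, 0, 3], 0], [0, [0, 0, 3], 0], [0, [0, 0, 1.8], 0]]}}

```text
clock: 2.65
eef_pos: [446.1, -104.6, 22.2]
eef_rot: [-3.142, -0.0, -0.33]
wrist_force: [-0.5, 0.4, -0.3]
finger_gap: 0.2
```

```bash
python3 -c "
from h import *
p,d=manip.camera('side');cv2.imwrite('pics/s1.png',cv2.resize(p[150:290,200:400,::-1],None,fx=4,fy=4))
tell((-95,91,18))"
```

```text
t 2.7 dock [-94.5  95.1] z 20.0 rot [ 3.142e+00  3.000e-03 -3.300e-01] F [-2.1  0.2 -3.2] Fdock -0.5 2.1 gap 0.5
shift cm [0.41 0.05 0.2 ] turn 0.003
```

View pics/s1.png

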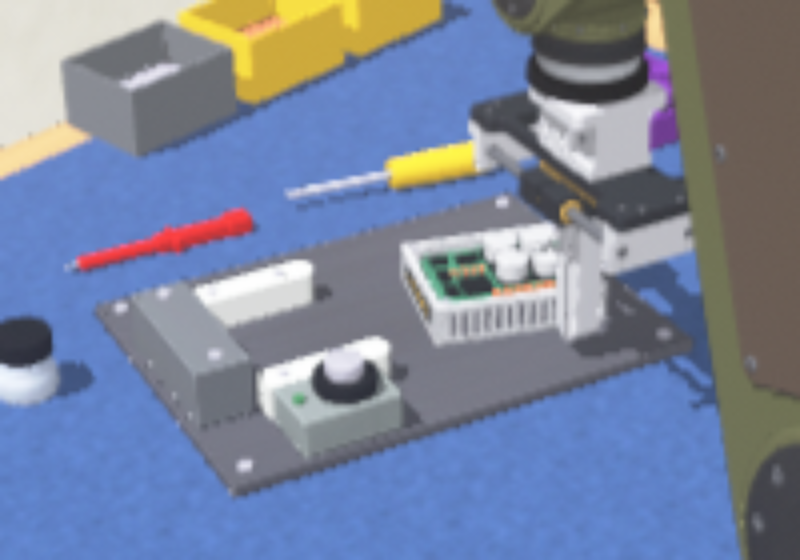

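The side view shows the shut fingers at (585,290), beside the unit's left rear and clear of it. Pushing now.

Call:
{"api": "arm_command", "payload": {"steps": [[0, [0.6, 0, 0.2], 0], [0, [0.6, 0, 0], 0], [0, [0.3, 0, 0], 0], [0, [0.3, 0, 0], 0], [0, [0.2, 0, 0], 0]]}}

```text
clock: 3.12
eef_pos: [464.9, -111.1, 21.6]
eef_rot: [-3.142, 0.0, -0.328]
wrist_force: [-7.4, 1.5, 5.9]
finger_gap: 0.1
```

Call:
{"api": "arm_command", "payload": {"steps": [[0, [0.3, 0, 0], 0], [0, [0.3, 0, 0], 0], [0, [0.3, 0, 0], 0], [0, [0.2, 0, 0], 0], [0, [0, 0, 0], 0]]}}

```text
clock: 3.53
eef_pos: [475.4, -114.7, 21.3]
eef_rot: [3.142, -0.0, -0.328]
wrist_force: [-3.0, 1.6, 1.6]
finger_gap: 0.1
```

```bash
cat >> h.py <<'E'
def unit(tag,roi=None):
    p,d=manip.camera('top');P=pts('top',d);D=dock(P)
    np.savez(f'pics/{tag}.npz',p=p,d=d)
    cv2.imwrite(f'pics/{tag}.png',cv2.resize(p[120:320,180:420,::-1],None,fx=3,fy=3))
    return p,P,D
E
python3 -c "
from h import *
tell((-95,60,18)); unit('t2')
p,d=manip.camera('side');cv2.imwrite('pics/s2.png',cv2.resize(p[150:290,200:400,::-1],None,fx=4,fy=4))
"
```

```text
t 3.53 dock [-94.4  62.8] z 21.3 rot [ 3.142 -0.    -0.328] F [-3.   1.6  1.6] Fdock 0.5 3.4 gap 0.1
shift cm [0.28 0.06 0.33] turn 0.005
```

View pics/t2.png

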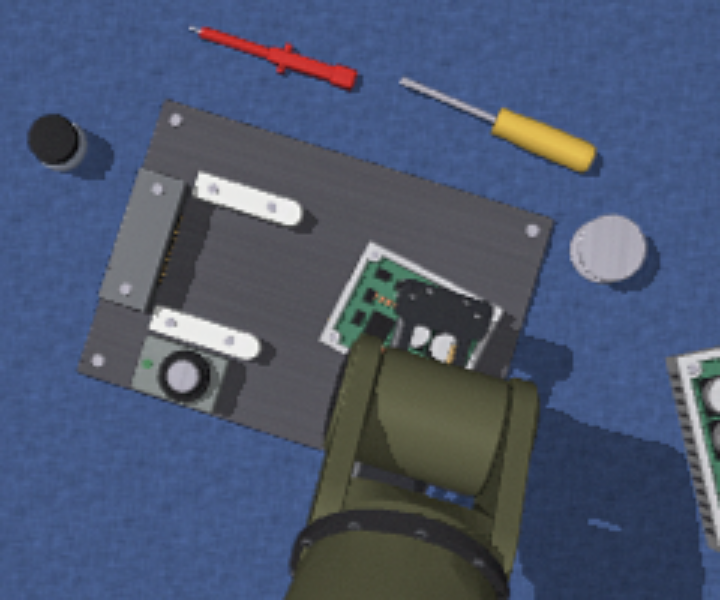

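View pics/s2.png

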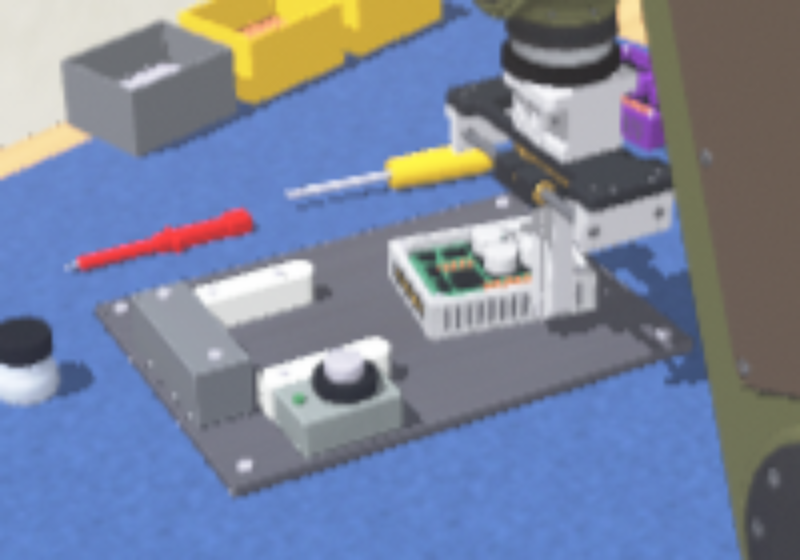

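```bash
cat >> h.py <<'E'
def fit(P,D,x0,lo=28):
    # silhouette fit: front & right edges of rim (height lo..50)
    from scipy.optimize import least_squares
    H=P[...,2]; m=(H>lo)&(H<44)&(np.abs(D[...,0]-x0[0])<75)&(np.abs(D[...,1]-x0[1])<62)
    n,l,s,_=cv2.connectedComponentsWithStats(m.astype(np.uint8),connectivity=8)
    m=l==1+np.argmax(s[1:,4])
    q=D[m]; c,sn=np.cos(x0[2]),np.sin(x0[2]); R=np.array([[c,sn],[-sn,c]])
    b=(q-np.array(x0[:2]))@R.T
    out=[]
    def edge(ax,sgn,rng):
        o=1-ax; E=[]
        for a in np.arange(rng[0],rng[1],3):
            k=np.abs(b[:,o]-a)<1.5
            if k.sum()>0:
                j=np.argmax(sgn*b[k][:,ax]); E.append(b[k][j])
        E=np.array(E)
        if len(E)<6: return None
        v=E[:,ax]; k=np.ones(len(v),bool)
        for _ in range(4):
            f=np.polyfit(E[k,o],v[k],1); r=v-np.polyval(f,E[:,o]); k=np.abs(r)<1.8
            if k.sum()<5: return None
        return f,k.sum(),len(k)
    return {n:edge(*a) for n,a in dict(front=(0,1,(-38,38)),right=(1,-1,(-50,50)),rear=(0,-1,(-38,38)),left=(1,1,(-50,50))).items()}
E
python3 - <<'E'
from h import *
for t,x0 in (("top0",(-82.5,12.7,-.235)),("t2",(-85,3,-.1))):
    z=np.load(f"pics/{t}.npz");P=pts("top",z["d"]);D=dock(P)
    for k,v in fit(P,D,x0).items(): print(t,k,v)
E
```

```text
top0 front (array([-1.59259839e-03,  5.93741555e+01]), np.int64(25), 26)
top0 right (array([ 5.88915499e-04, -4.41211676e+01]), np.int64(32), 34)
top0 rear (array([-3.67591393e-03, -5.89453033e+01]), np.int64(26), 26)
top0 left (array([1.28949963e-03, 4.40158673e+01]), np.int64(33), 34)
t2 front (array([ 0.06841553, 64.06308039]), np.int64(26), 26)
t2 right (array([ -0.0783787 , -45.16432482]), np.int64(30), 30)
t2 rear None
t2 left None
```

The unit is now near dock (-80.5, 1.2), yaw about -0.175. Next is a rear push with two spread fingers: the right finger touches first and squares the unit up.

Call:
{"api": "arm_command", "payload": {"steps": [[0, [-1, 0, 0], -0.005], [0, [-1.5, 0, -1], 0], [0.63, [-0.5, 1, -3], 0], [0.63, [0, 3, -3], 0], [0.63, [2, 3.5, -1], 0]]}}

```text
clock: 4.05
eef_pos: [441.9, -181.7, 104.2]
eef_rot: [3.141, -0.005, -0.32]
wrist_force: [1.7, 0.5, 0.4]
finger_gap: 17.0
```

Call:
{"api": "arm_command", "payload": {"steps": [[0.63, [3, 3, 0], 0], [0.63, [3, 0, 0], 0], [0.63, [1, 0, 0], 0], [0.63, [0, 0, 0], 0], [0.63, [0, 0, 0], 0]]}}

```text
clock: 4.47
eef_pos: [498.3, -231.7, 99.7]
eef_rot: [-3.142, 0.0, -0.323]
wrist_force: [-0.9, -0.6, -0.4]
finger_gap: 50.2
```

```bash
python3 -c "
from h import *
tell((-185,0,18)); p,P,D=unit('t3')
for k,v in fit(P,D,(-80.5,1.2,-.175)).items(): print(k,v)
"
```

```text
t 4.47 dock [-197.5    3. ] z 99.7 rot [-3.142  0.    -0.323] F [-0.9 -0.6 -0.4] Fdock -0.8 0.7 gap 50.2
shift cm [ 0.31 -1.25  8.17] turn 0.01
front (array([-4.96272833e-03,  5.92250713e+01]), np.int64(26), 26)
right (array([-2.87325797e-03, -4.41460365e+01]), np.int64(34), 34)
rear (array([-8.72069564e-03, -5.86247469e+01]), np.int64(26), 26)
left (array([1.46969148e-04, 4.41332094e+01]), np.int64(32), 34)
```

View pics/t3.png

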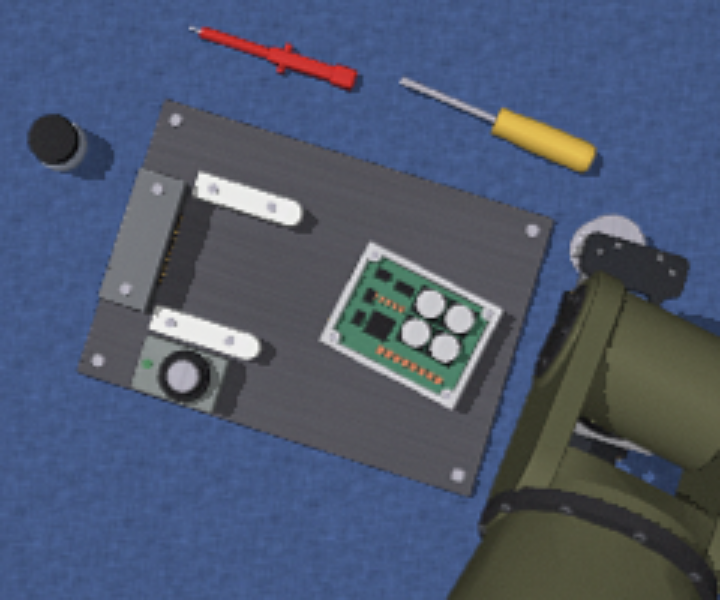

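The unit fits at dock (-80, 1.2), yaw -0.175, at about (410,325) in the crop. The gripper is clear behind the deck. I'll descend and check the rail positions.

Call:
{"api": "arm_command", "payload": {"steps": [[0.63, [0.3, -0.5, 1], 0.01], [0.63, [0, -0.5, 2], 0], [0.63, [0, 0, 2.5], 0], [0.63, [0, 0, 2], 0], [0.63, [0, 0, 0.6], 0]]}}

```text
clock: 4.93
eef_pos: [502.9, -221.9, 15.8]
eef_rot: [-3.141, 0.004, -0.333]
wrist_force: [-0.1, 0.4, -0.5]
finger_gap: 59.1
```

Run:
```python
from h import *
tell((-155,0,18))
z=np.load("pics/t3.npz");P=pts("top",z["d"]);D=dock(P);H=P[...,2];p=z["p"].astype(int)
w=(p.min(-1)>190)&(H>28)&(H<42)&(D[...,0]>20)
for s in (1,-1):
    m=w&(D[...,1]*s>35)&(D[...,1]*s<80); q=D[m]
    r=cv2.minAreaRect(q.astype(np.float32)); print(s,m.sum(),r,q.min(0),q.max(0),np.polyfit(q[:,0],q[:,1],1))
m=(H>60)&(H<70)&(abs(D[...,0]-85)<25)&(abs(D[...,1]-94)<25);print("button",P[m].mean(0),D[m].mean(0),m.sum())
m=(H>48)&(H<60)&(D[...,0]>100)&(D[...,0]<180)&(abs(D[...,1])<70);q=D[m];print("block",q.min(0),q.max(0))
p,d=manip.camera('side');cv2.imwrite('pics/s3.png',cv2.resize(p[150:290,200:400,::-1],None,fx=4,fy=4))
```

```text
t 4.93 dock [-186.7    1.9] z 15.8 rot [-3.141  0.004 -0.333] F [-0.1  0.4 -0.5] Fdock 0.4 0.2 gap 59.1
shift cm [ 0.19 -3.17 -0.22] turn -0.0
1 262 ((75.33592224121094, 56.9399528503418), (88.61124420166016, 19.21527099609375), 0.012188652530312538) [31.02986813 47.32532329] [119.64058965  66.55014956] [1.33662028e-02 5.61067838e+01]
-1 260 ((75.70852661132812, -56.925785064697266), (88.0657958984375, 19.432188034057617), 0.41222384572029114) [ 31.6653058  -66.85981112] [119.75609232 -47.21389491] [-6.08351852e-03 -5.66449909e+01]
button [502.55527333  60.55018365  61.7870185 ] [80.12602304 94.45756834] 63
block [124.86809017 -54.65442745] [165.23762036  55.18878386]
```

View pics/s3.png

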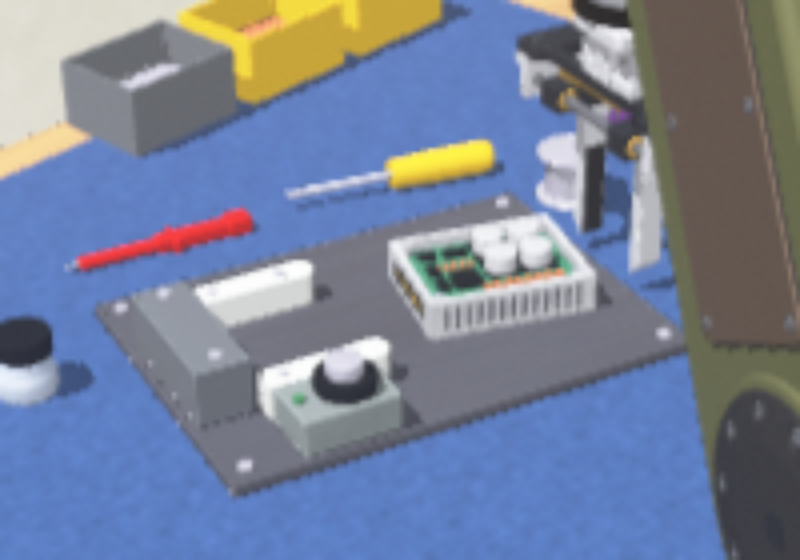

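Call:
{"api": "arm_command", "payload": {"steps": [[0.63, [0.2, -1, -0.2], 0], [0.63, [0, -1.2, 0], 0], [0.63, [0, -0.6, 0], 0], [0.63, [0, -0.4, 0], 0], [0.63, [0, -0.4, 0], 0]]}}

```text
clock: 5.4
eef_pos: [519.1, -189.7, 21.9]
eef_rot: [3.141, -0.002, -0.332]
wrist_force: [1.4, -2.9, 0.2]
finger_gap: 59.1
```

Call:
{"api": "arm_command", "payload": {"steps": [[0.63, [0, -0.4, 0], 0], [0.63, [0, -0.4, 0], 0], [0.63, [0, -0.4, 0], 0], [0.63, [0, -0.4, 0], 0], [0.63, [0, 0, 0], 0]]}}

```text
clock: 5.82
eef_pos: [523.6, -174.7, 21.2]
eef_rot: [3.141, -0.0, -0.333]
wrist_force: [0.5, -0.7, 2.1]
finger_gap: 59.1
```

```bash
python3 -c "
from h import *
tell((-155,0,18)); p,P,D=unit('t4')
for k,v in fit(P,D,(-70,0,0)).items(): print(k,v)
"
```

```text
t 5.82 dock [-135.3   -2.3] z 21.2 rot [ 3.141 -0.    -0.333] F [ 0.5 -0.7  2.1] Fdock -0.5 -0.7 gap 59.1
shift cm [-0.23  1.97  0.32] turn 0.0
front (array([ 0.19091554, 61.80299369]), np.int64(24), 26)
right (array([ -0.20912787, -42.22801324]), np.int64(24), 25)
rear (array([ -0.17410268, -17.76216691]), np.int64(13), 26)
left (array([-0.20248976, 47.46904546]), np.int64(25), 25)
```

View pics/t4.png

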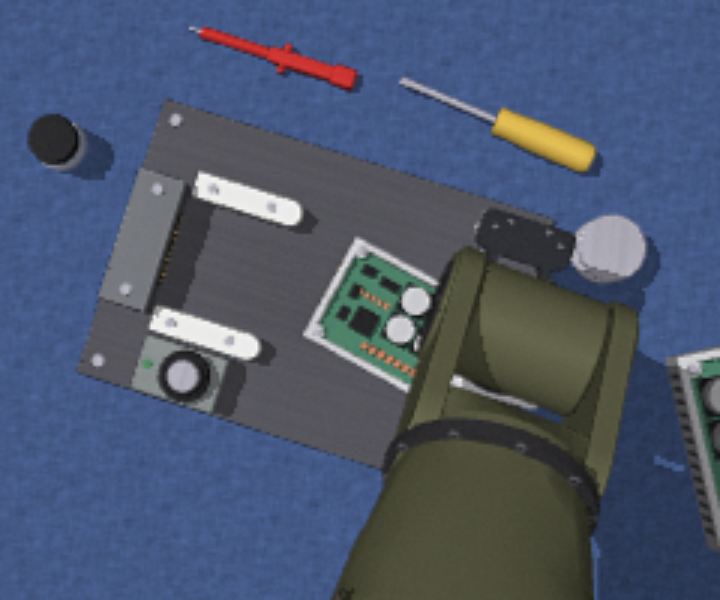

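The unit stayed askew, at about (-68, 2.4) with yaw -0.20. The right finger passed outside its rear corner, so only the left finger pushed. I'll back off, align the tool with the unit's rear face, and push along an arc with both fingers on the face.

Call:
{"api": "arm_command", "payload": {"steps": [[0.53, [0, 1.5, 0], 0], [0.53, [0, 1.5, 0], 0], [0.53, [-1, 0, 0], 0.1], [0.53, [-1, 0, 0], 0.1], [0.53, [0, 0, 0], 0]]}}

```text
clock: 6.28
eef_pos: [493.7, -195.2, 20.5]
eef_rot: [-3.141, 0.002, -0.538]
wrist_force: [-0.6, 1.2, 0.5]
finger_gap: 49.6
```

```bash
python3 -c "
from h import *
tell((-146.6,18.3,19)); p,P,D=unit('t5')
for k,v in fit(P,D,(-68.2,2.4,-.2)).items(): print(k,v)
"
```

```text
t 6.28 dock [-164.5   19.3] z 20.5 rot [-3.141e+00  2.000e-03 -5.380e-01] F [-0.6  1.2  0.5] Fdock 1.0 0.9 gap 49.6
shift cm [-0.27 -1.77  0.15] turn -0.205
front (array([-2.39969236e-03,  5.95693508e+01]), np.int64(25), 26)
right (array([ 1.45303327e-03, -4.41615353e+01]), np.int64(33), 34)
rear (array([-3.47243375e-02, -5.79673377e+01]), np.int64(26), 26)
left (array([2.90282442e-04, 4.37949480e+01]), np.int64(33), 34)
```

Call:
{"api": "arm_command", "payload": {"steps": [[0.53, [-0.2, -1, 0], 0], [0.53, [-0.1, -1, 0], 0], [0.53, [0, -0.6, 0], 0], [0.53, [0, -0.4, 0], 0], [0.53, [0.12, -0.22, 0], -0.02]]}}

```text
clock: 6.75
eef_pos: [510.4, -166.5, 20.9]
eef_rot: [3.141, -0.0, -0.511]
wrist_force: [-1.2, -2.4, 0.6]
finger_gap: 49.7
```

Call:
{"api": "arm_command", "payload": {"steps": [[0.53, [0.14, -0.22, 0], -0.02], [0.53, [0.14, -0.22, 0], -0.02], [0.53, [0.14, -0.22, 0], -0.02], [0.53, [0.14, -0.22, 0], -0.02], [0.53, [0, 0, 0], 0]]}}

```text
clock: 7.17
eef_pos: [519.4, -161.8, 20.9]
eef_rot: [-3.141, -0.0, -0.431]
wrist_force: [0.6, -1.2, -0.3]
finger_gap: 49.8
```

```bash
python3 -c "
from h import *
tell((-115,0,19)); p,P,D=unit('t6')
for k,v in fit(P,D,(-60,1,-.1)).items(): print(k,v)
"
```

```text
t 7.17 dock [-124.5    5.9] z 20.9 rot [-3.141 -0.    -0.431] F [ 0.6 -1.2 -0.3] Fdock -1.0 -0.9 gap 49.8
shift cm [ 0.49 -1.    0.19] turn -0.098
front (array([-1.97225045e-03,  6.61512943e+01]), np.int64(24), 26)
right None
rear (array([ -0.09774183, -15.71008166]), np.int64(17), 26)
left (array([-2.42127280e-03,  4.31416384e+01]), np.int64(26), 26)
```

View pics/t6.png

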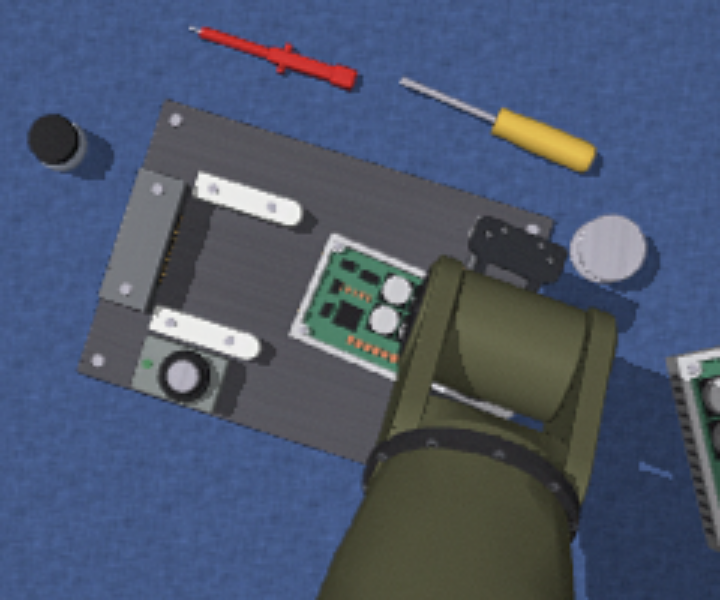

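Both fingers stay on the face, and the unit is now about (-53, -0.6) with yaw -0.10. I'll finish the turn.

Call:
{"api": "arm_command", "payload": {"steps": [[0.53, [0.14, -0.14, 0], -0.02], [0.53, [0.14, -0.13, 0], -0.02], [0.53, [0.14, -0.13, 0], -0.02], [0.53, [0.14, -0.13, 0], -0.02], [0.53, [0.14, -0.13, 0], -0.02]]}}

```text
clock: 7.63
eef_pos: [528.1, -158.4, 20.9]
eef_rot: [-3.142, 0.0, -0.331]
wrist_force: [-1.1, -1.9, -0.5]
finger_gap: 50.2
```

```bash
python3 -c "
from h import *
tell((-115,0,19)); p,P,D=unit('t7')
for k,v in fit(P,D,(-46,-.5,0)).items(): print(k,v)
"
```

```text
t 7.63 dock [-118.5   -1.3] z 20.9 rot [-3.142  0.    -0.331] F [-1.1 -1.9 -0.5] Fdock -2.1 0.4 gap 50.2
shift cm [-0.13 -0.35  0.19] turn 0.002
front (array([5.94002660e-03, 5.80087544e+01]), np.int64(26), 26)
right None
rear (array([ -0.02228528, -22.13940935]), np.int64(20), 26)
left (array([5.93931674e-04, 4.36116420e+01]), np.int64(26), 27)
```

Unit at about (-47, -1.0), yaw near 0. Straight push now.

Call:
{"api": "arm_command", "payload": {"steps": [[0.53, [0, -0.5, 0], 0], [0.53, [0, -0.6, 0], 0], [0.53, [0, -0.6, 0], 0], [0.53, [0, -0.6, 0], 0], [0.53, [0, -0.6, 0], 0]]}}

```text
clock: 8.1
eef_pos: [537.6, -130.3, 20.9]
eef_rot: [-3.142, 0.0, -0.333]
wrist_force: [-1.5, -3.2, -0.1]
finger_gap: 49.6
```

Call:
{"api": "arm_command", "payload": {"steps": [[0.53, [0, -0.6, 0], 0], [0.53, [0, -0.6, 0], 0], [0.53, [0, -0.6, 0], 0], [0.53, [0, -0.6, 0], 0], [0.53, [0, -0.6, 0], 0]]}}

```text
clock: 8.52
eef_pos: [547.4, -102.2, 20.9]
eef_rot: [-3.142, 0.0, -0.333]
wrist_force: [-1.2, -3.5, -0.4]
finger_gap: 49.7
```

```bash
python3 -c "
from h import *
tell((-6,0,20)); p,P,D=unit('t8')
p,d=manip.camera('side');cv2.imwrite('pics/s8.png',cv2.resize(p[150:290,200:400,::-1],None,fx=4,fy=4))
for k,v in fit(P,D,(12,-.5,0),34).items(): print(k,v)
"
```

```text
t 8.52 dock [-59.   -1.1] z 20.9 rot [-3.142  0.    -0.333] F [-1.2 -3.5 -0.4] Fdock -3.7 -0.1 gap 49.7
shift cm [-0.11 -5.3   0.09] turn -0.0
front (array([-2.80241785e-03,  5.94388383e+01]), np.int64(26), 26)
right None
rear (array([2.56092923e-02, 5.58477626e+01]), np.int64(20), 26)
left (array([-2.51347352e-03,  4.31601701e+01]), np.int64(21), 21)
```

View pics/t8.png

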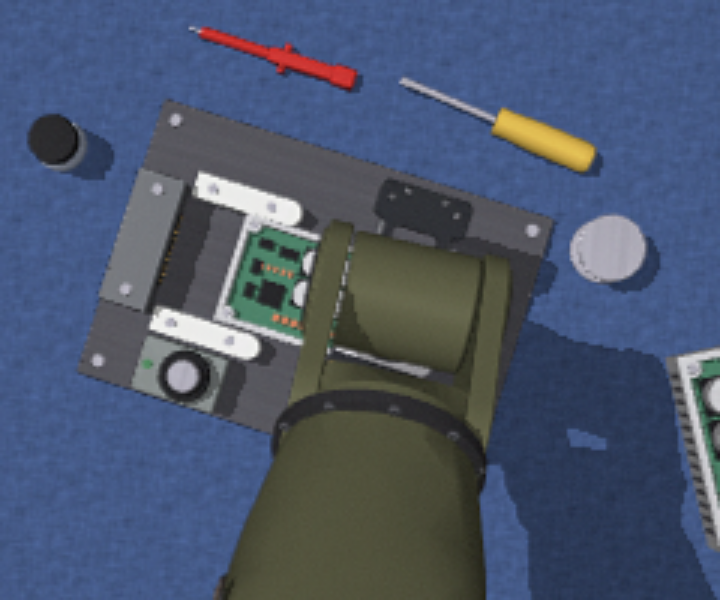

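View pics/s8.png

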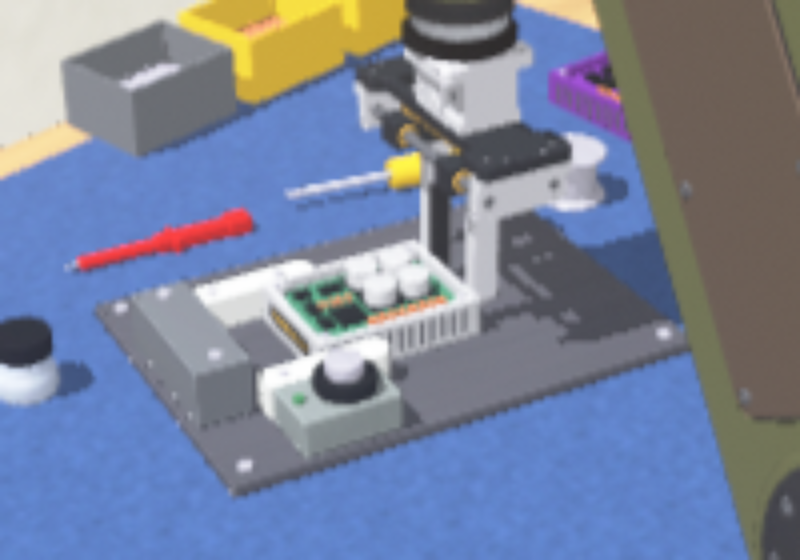

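The unit's front, at (240,270) in the top crop, is inside both rails. The push force is about 3.7 N and the fingers bear only on the rear wall. 53 mm to go.

Call:
{"api": "arm_command", "payload": {"steps": [[0.53, [-0.05, -0.6, 0], 0], [0.53, [0, -0.6, 0], 0], [0.53, [0, -0.6, 0], 0], [0.53, [0, -0.6, 0], 0], [0.53, [0, -0.6, 0], 0]]}}

```text
clock: 9.03
eef_pos: [556.8, -73.7, 20.9]
eef_rot: [3.142, 0.0, -0.333]
wrist_force: [-1.2, -3.4, -0.1]
finger_gap: 49.4
```

Call:
{"api": "arm_command", "payload": {"steps": [[0.53, [0, -0.4, 0], 0], [0.53, [0, -0.4, 0], 0], [0.53, [0, -0.4, 0], 0], [0.53, [0, -0.3, 0], 0], [0.53, [0, -0.2, 0], 0]]}}

```text
clock: 9.45
eef_pos: [562.2, -57.8, 20.9]
eef_rot: [3.142, 0.0, -0.333]
wrist_force: [-1.7, -3.6, 0.8]
finger_gap: 50.2
```

```bash
python3 -c "
from h import *
tell((-6,0,20)); p,P,D=unit('t9')
for k,v in fit(P,D,(59,-.5,0),34).items(): print(k,v)
"
```

```text
t 9.45 dock [-12.3  -0.6] z 20.9 rot [ 3.142  0.    -0.333] F [-1.7 -3.6  0.8] Fdock -4.0 0.4 gap 50.2
shift cm [-0.06 -0.63  0.09] turn 0.0
front (array([2.90996494e-04, 5.90624220e+01]), np.int64(26), 26)
right (array([-5.67129368e-03, -6.09112479e+01]), np.int64(22), 26)
rear (array([2.35681634e-02, 5.52548919e+01]), np.int64(18), 26)
left None
```

Call:
{"api": "arm_command", "payload": {"steps": [[0.53, [0, -0.15, 0], 0], [0.53, [0, -0.15, 0], 0], [0.53, [0, -0.12, 0], 0], [0.53, [0, -0.1, 0], 0], [0.53, [0, -0.05, 0], 0]]}}

```text
clock: 9.92
eef_pos: [564.1, -52.7, 20.9]
eef_rot: [3.142, -0.0, -0.333]
wrist_force: [-0.9, -3.3, 0.6]
finger_gap: 49.9
```

Call:
{"api": "arm_command", "payload": {"steps": [[0.53, [0, -0.05, 0], 0], [0.53, [0, -0.05, 0], 0], [0.53, [0, -0.05, 0], 0]]}}

```text
clock: 10.17
eef_pos: [564.2, -52.2, 20.9]
eef_rot: [3.14, 0.0, -0.333]
wrist_force: [-4.1, -12.0, 2.2]
finger_gap: 50.0
```

Call:
{"api": "arm_command", "payload": {"steps": [[0.53, [0, -0.05, 0], 0], [0.53, [0, -0.04, 0], 0], [0.53, [0, 0, 0], 0], [0.53, [0, 0, 0], 0]]}}

```text
clock: 10.5
eef_pos: [564.3, -52.1, 20.9]
eef_rot: [3.139, 0.0, -0.333]
wrist_force: [-6.5, -14.7, 2.8]
finger_gap: 49.5
```

```bash
python3 -c "
from h import *
tell((-6,0,20))"
```

```text
t 10.5 dock [-6.2 -0.7] z 20.9 rot [ 3.139  0.    -0.333] F [ -6.5 -14.7   2.8] Fdock -16.0 1.3 gap 49.5
shift cm [-0.07 -0.02  0.09] turn -0.0
```

The unit has stopped: 16 N and no further motion. Backing off, rising, and checking.

Call:
{"api": "arm_command", "payload": {"steps": [[0.53, [0, 0.4, 0], 0], [0.53, [0, 2, 0], 0], [0, [0, 1.5, -2], 0], [0, [0, 0, -4], 0], [0, [-2, 0, -3], 0]]}}

```text
clock: 10.92
eef_pos: [534.5, -81.8, 112.8]
eef_rot: [-3.141, -0.001, -0.335]
wrist_force: [0.1, -0.4, 0.8]
finger_gap: 33.4
```

Call:
{"api": "arm_command", "payload": {"steps": [[0, [-4, 0, -1], 0], [0, [-4, 0, 0], 0], [0, [-4, 0, 0], 0], [0, [-3, 0, 0], 0], [0, [0, 0, 0], 0]]}}

```text
clock: 11.33
eef_pos: [387.5, -30.2, 120.7]
eef_rot: [-3.141, 0.001, -0.332]
wrist_force: [-0.3, 0.4, -0.3]
finger_gap: 1.0
```

Run:
```python
from h import *
p,P,D=unit('t10')
for k,v in fit(P,D,(65,0,0),34).items(): print(k,v)
H=P[...,2]
m=(H>58)&(H<72)&(abs(D[...,0]-82)<20)&(abs(D[...,1]-94)<20);print("button",np.median(P[m],0),D[m].mean(0),m.sum())
pd,d=manip.camera('side');cv2.imwrite('pics/s10.png',cv2.resize(pd[150:290,200:400,::-1],None,fx=4,fy=4))
Q=pts('side',d);E=dock(Q);h=Q[...,2]
m=(h>58)&(h<72)&(abs(E[...,0]-82)<20)&(abs(E[...,1]-94)<20);print("button side",np.median(Q[m],0),E[m].mean(0),m.sum())
tell((82,94,80))
```

```text
front (array([-2.86813542e-03,  5.95877957e+01]), np.int64(26), 26)
right (array([ -0.09040109, -57.56917064]), np.int64(13), 34)
rear (array([-1.14369888e-03, -5.88861675e+01]), np.int64(26), 26)
left (array([3.72908142e-02, 5.96873077e+01]), np.int64(22), 34)
button [502.86609932  60.99501011  60.90948428] [80.31545465 94.27334043] 87
button side [500.3487811   59.00782307  60.29612869] [78.47327618 95.81393007] 45
t 11.43 dock [-43.1 169.3] z 121.6 rot [-3.141e+00 -2.000e-03 -3.330e-01] F [ 0.6 -0.6  0.9] Fdock -0.4 -0.8 gap 0.6
shift cm [  7.53 -12.51   4.16] turn 0.0
```

View pics/t10.png

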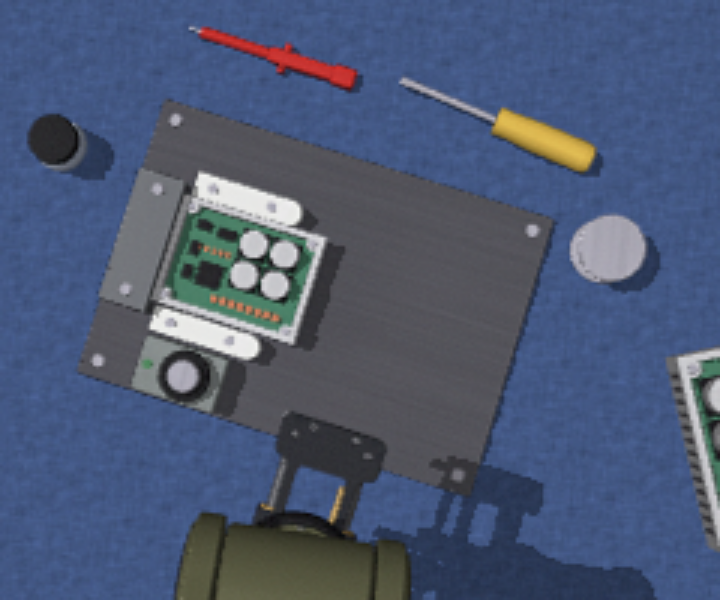

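View pics/s10.png

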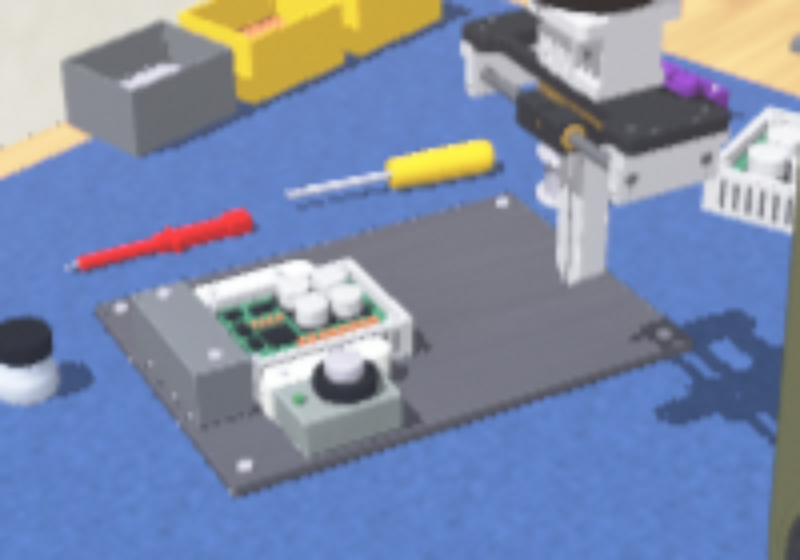

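The unit is home: its front meets the block, measured centre x is about 65.3, and yaw is about 0. The button cap is at world (503, 61), top z about 60. Moving over it.

Call:
{"api": "arm_command", "payload": {"steps": [[0, [2, -3, 0], 0], [0, [2, -3, 0], 0], [0, [2, -3, 0], 0], [0, [1.5, -3.3, 0], 0], [0, [0, 0, 2], 0]]}}

```text
clock: 11.85
eef_pos: [508.3, 63.3, 103.0]
eef_rot: [-3.138, -0.006, -0.331]
wrist_force: [-0.8, -0.6, -0.7]
finger_gap: 0.5
```

Call:
{"api": "arm_command", "payload": {"steps": [[0, [0, 0, 1.5], 0], [0, [0, 0, 0.5], 0], [0, [0, 0, 0], 0]]}}

```text
clock: 12.1
eef_pos: [502.4, 59.8, 79.5]
eef_rot: [3.141, 0.002, -0.333]
wrist_force: [-1.2, -0.4, -0.6]
finger_gap: -0.2
```

Run:
```python
from h import *
tell((80.5,94,61))
pd,d=manip.camera('side');cv2.imwrite('pics/s11.png',cv2.resize(pd[150:290,200:400,::-1],None,fx=4,fy=4))
```

```text
t 12.1 dock [79.4 94.3] z 79.5 rot [ 3.141e+00  2.000e-03 -3.330e-01] F [-1.2 -0.4 -0.6] Fdock -0.8 1.0 gap -0.2
shift cm [ 0.03 -0.11  1.85] turn -0.0
```

View pics/s11.png

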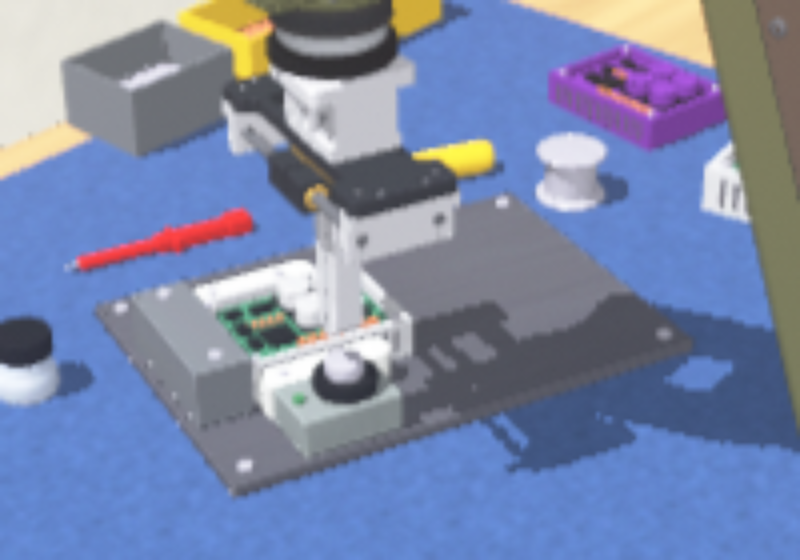

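The finger tips at (340,330) are above the cap at (345,365). Pressing down.

Call:
{"api": "arm_command", "payload": {"steps": [[0, [0, -0.1, 0.8], 0], [0, [0, 0, 0.6], 0], [0, [0, 0, 0.3], 0], [0, [0, 0, 0.2], 0], [0, [0, 0, 0.1], 0]]}}

```text
clock: 12.57
eef_pos: [502.8, 60.8, 60.8]
eef_rot: [-3.142, 0.0, -0.333]
wrist_force: [-0.1, 0.5, -0.1]
finger_gap: 0.4
```

Call:
{"api": "arm_command", "payload": {"steps": [[0, [0, 0, 0.1], 0], [0, [0, 0, 0.1], 0], [0, [0, 0, 0.1], 0]]}}

```text
clock: 12.82
eef_pos: [502.9, 60.8, 58.1]
eef_rot: [-3.141, -0.0, -0.333]
wrist_force: [-1.5, 0.2, 2.6]
finger_gap: 0.6
```

Call:
{"api": "arm_command", "payload": {"steps": [[0, [0, 0, 0.1], 0], [0, [0, 0, 0.1], 0], [0, [0, 0, 0.1], 0], [0, [0, 0, 0.1], 0]]}}

```text
clock: 13.15
eef_pos: [502.9, 60.8, 54.1]
eef_rot: [-3.141, -0.0, -0.333]
wrist_force: [-3.9, -0.3, 14.0]
finger_gap: 0.4
```

Call:
{"api": "arm_command", "payload": {"steps": [[0, [0, 0, 0.1], 0], [0, [0, 0, 0.05], 0], [0, [0, 0, 0], 0]]}}

```text
clock: 13.4
eef_pos: [503.1, 60.9, 53.9]
eef_rot: [-3.141, -0.001, -0.333]
wrist_force: [-9.3, -0.9, 22.9]
finger_gap: 0.8
```

The button bottomed out at z = 54: 6 mm of travel, 23 N, no further motion. Releasing and doing the final check.

Call:
{"api": "arm_command", "payload": {"steps": [[0, [0, 0, -0.5], 0], [0, [0, 0, -2], 0], [0, [0, 0, -4], 0], [0, [-2, 0, -2], 0], [0, [-4, 0, 0], 0]]}}

```text
clock: 13.82
eef_pos: [449.1, 80.2, 141.1]
eef_rot: [-3.139, -0.007, -0.335]
wrist_force: [0.9, 0.9, -0.1]
finger_gap: 0.6
```

Call:
{"api": "arm_command", "payload": {"steps": [[0, [-4, 0, 0], 0], [0, [-2, 0, 0], 0], [0, [0, 0, 0], 0], [0, [0, 0, 0], 0]]}}

```text
clock: 14.15
eef_pos: [389.3, 100.4, 137.8]
eef_rot: [-3.141, -0.001, -0.332]
wrist_force: [1.0, -0.0, 0.1]
finger_gap: 0.4
```

Run:
```python
from h import *
p,P,D=unit('t12')
for k,v in fit(P,D,(65,0,0),34).items(): print(k,v)
z=np.load("pics/top0.npz")["p"]
pd,d=manip.camera('side');cv2.imwrite('pics/s12.png',cv2.resize(pd[150:290,200:400,::-1],None,fx=4,fy=4))
tell()
df=np.abs(p.astype(int)-z).max(-1)
for n,(a,b,c,e) in dict(reel=(190,218,368,398),driver=(143,180,310,382),clip=(125,152,240,302),jar=(155,182,186,210)).items(): print(n,df[a:b,c:e].mean().round(1))
```

```text
front (array([-7.16265065e-03,  5.98384120e+01]), np.int64(26), 26)
right (array([ -0.08034005, -58.50283864]), np.int64(10), 34)
rear (array([-9.47358216e-04, -5.88991009e+01]), np.int64(26), 26)
left (array([6.29445041e-03, 6.05016942e+01]), np.int64(26), 34)
t 14.25 dock [ 80.7 213.5] z 137.5 rot [-3.141e+00 -1.000e-03 -3.330e-01] F [0.4 0.3 0.6] Fdock 0.4 -0.3 gap 0.7
reel 4.5
driver 4.0
clip 4.0
jar 3.4
```

View pics/t12.png

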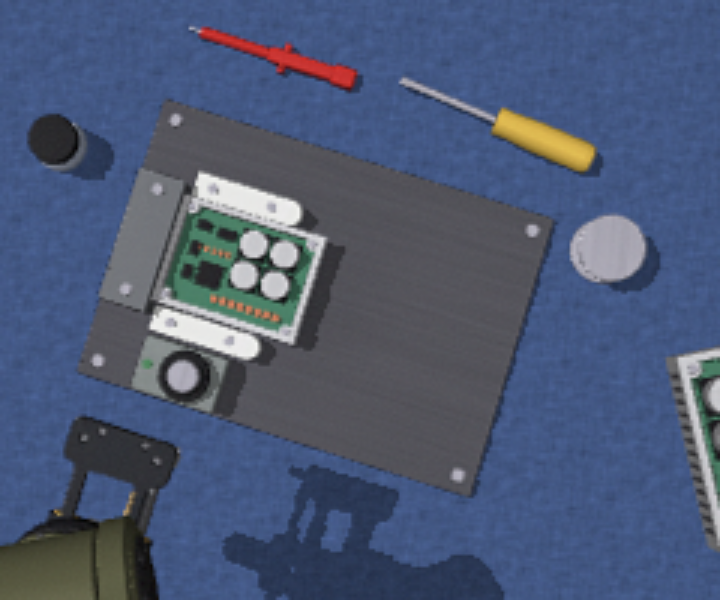

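View pics/s12.png

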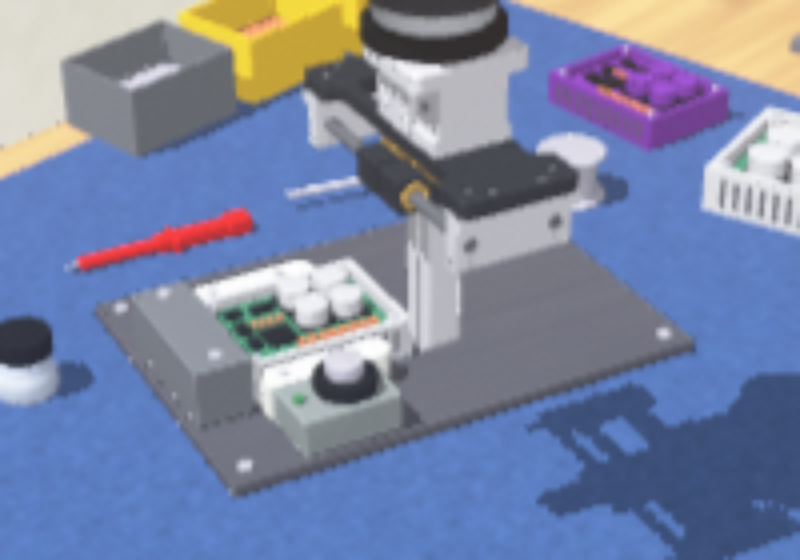

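The unit is seated against the block at (175,250), the button is released, the bystanders are unmoved and the arm is clear.

```bash
python3 -c "
from cell import manip
print(manip.sign_off())"
```

```text
the job is handed in; nothing more can be done
None
```

The unit is home between the rails against the contact block, and the start button was then pressed fully down and released. I handed the job in at about 14 s of the 64 s allowed.

**How it went:** I nudged the unit's left rear side first. The first rear push with spread fingers did not square it up, because the right finger missed the corner. I backed off, lined the tool up with the rear face and pushed along an arc until the unit was straight. Then I pushed it straight in. All pushes were on the outside of the case.

**Unit home:** Under a 16 N push it stopped moving. Before and after the button press its centre measured about dock x = 65.3–65.5 mm (65 is home), with yaw within about 0.007 rad. In those last fits the side edges could not be told apart from the rails, so I checked sideways position by eye in the top view only.

**Start button:** It travelled about 6 mm, from z = 60 to 54 mm, and held firm at about 23 N.

**Bystanders and forces:** The screwdriver, probe clip, solder reel and jar showed no change from the first picture. Wrist force at the end of each move stayed below about 25 N, and the arm ended clear of everything.

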